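# Rehang the red lift-off door on the varnish cabinet

## Task

Take the red door out of the rack and hang it back on the open grey cabinet: lower both of its steel knuckles together over the cabinet's two upright hinge pins, keep hold of it until it is all the way down on the pins, then let go and leave it hanging there upright. Leave the blue door and the bare plywood panel standing undisturbed in the rack.

Things in the scene. Friction and masses are not known exactly. Their poses are not given: they have to be found in the camera images.
- red_door: Red door, 0.4 kg, upright in the rack. Origin: on the axis of its two steel knuckles (upright tubes, 31 mm outside, 24 bore, 24 high), at the underside of the lower; the upper's is 130 mm higher. +y runs along the leaf, z up. Leaf: y 20..170, z -20..180, x -7..7 mm. Centre of mass y 90: pinch across the top edge there. Knob at y 150, z 70 sticks out 19 mm at +x; knuckles point to about -y world.
- pintles (a point): Foot of the lower of two brass hinge pins on one upright axis, on its bracket: the door's origin comes here when hung. The other pin stands 130 mm higher. Pins 24 mm tall, 20 mm wide for 10 mm, then tapering to a 6 mm tip, so they centre the knuckles. Axes as the cabinet's: -x points out of its front, z up. Door may hang at any swing angle; straight out (its +y along this -x) leaves most room.
- cabinet: Grey open cabinet, fixed, 140 x 200 x 250 mm (x, y, z), origin under its centre, front (-x) roughly to world +y. Pin axis 26 mm before the front at y +88, lower pin's foot at z 50. Bracket plates under the pins: 8 mm thick, 30 mm across. The lower knuckle must enter sideways between the brackets: bring the door in from the front, its origin 30 to 85 mm above the lower pin's foot, then lower.
- blue_door: Blue door of the same size, shape, knuckles and origin as the red one, upright in another slot of the same rack; not to be moved.
- bare_panel: Bare plywood panel, leaf and origin as the red door's but without knuckles or knob, upright in the same rack; not to be moved. The dark wooden rack has three parallel slots 95 mm apart; which leaf stands in which varies. The leaves' feet stand 12 mm over the table between cheeks whose tops are 42 mm over it.
Not all that is in view belongs to the job. Leave any yellow look-alike of the red_door alone.

How it is judged:
On the way:
1. the red door is lowered in the gripper until its knuckles are over the pins and within 12 mm of fully down (horizontal distance between red_door and pintles below 0.012 m and z of red_door in the frame of pintles between -0.008 and 0.012 m and angle between red_door's own z axis and vertical below 0.17 rad and contact force between the fingers and red_door above 1 N), for 0.05 s.
At the end, for the whole second after the job is handed in: The red door hangs at rest and upright (7 degrees) with both knuckles on their pins, its origin within 8 mm sideways and 8 mm in height of the foot of the lower pin, at any swing angle; the blue door and bare panel stand within 30 mm of where they were, upright within 11 degrees (horizontal distance between red_door and pintles below 0.008 m and z of red_door in the frame of pintles between -0.008 and 0.008 m and angle between red_door's own z axis and vertical below 0.12 rad and linear speed of red_door below 0.03 m/s and angular speed of red_door below 0.3 rad/s and distance of each of blue_door, bare_panel from where it was at the start of the episode below 0.03 m and angle between each of blue_door, bare_panel's own z axis and vertical below 0.2 rad); the robot touches nothing.
It fails at once if the blue door is moved (distance of blue_door from where it was at the start of the episode above 0.03 m).
It fails at once if the bare panel is moved (distance of bare_panel from where it was at the start of the episode above 0.03 m).
It also fails if it takes over 42 s, if anything falls off the work surface, if the arm or the gripper's body presses on something with over 40 N, if the wrist force passes 120 N, or if a joint passes its speed limit or range.

## Robot

A 6-joint arm with a two-finger parallel gripper is mounted at the origin on the work surface. World frame = base frame: x ahead of the robot, y to its left, z up, the work surface at z = 0. Lengths are in m, angles in rad, forces in N, time in s.
With the tool pointing down it reaches from about 0.275 to 0.75 m from the base axis. Payload 10.2 kg.
Tool frame: the origin (TCP) lies where the fingers leave the gripper's body, on its centre line; the fingertips stand 64 mm ahead of it and the grasp point (between the pads) lies 45 mm ahead of it; z points along the fingers, y is the direction in which the jaws open and shut (so a half turn about z gives the same grasp; the last joint's range is limited). The gripper opens to 88 mm and grips with 3 to 60 N. Pads are 18 mm wide; open, the fingers measure 123 mm over their backs; the gripper's body (75 mm by 187 mm) begins 45 mm behind the grasp point.
Start: joints at [-1.37, 0.313, 1.498, -0, 1.331, -0.223], TCP at [0.216, -0.479, 0.303] pointing down, gripper open.
Joint ranges: [-2.94, 2.94], [-0.97, 2.17], [0.19, 2.56], [-1.23, 4.37], [0.02, 3.11], [-2.88, 2.88]. Speed limits (rad/s): [2.39, 2.39, 3.01, 3.14, 3.14, 3.14].

## Interface

Orientations are given as a unit quaternion [w, x, y, z].
In Python, from rig import r gives the robot as it stands.
- The arm moves only by the shell command python3 -m crank 'ROWS' [FORCE]. ROWS is a JSON object of lists of equal length, an entry for each row: "jaw": the opening, from 0 (shut) to 1 (fully open); "travel": the shift along the tool's x, y, z in mm, a list of three; "turn": the turn about the tool's z in degrees. A call has 1 to 20 rows; each row shifts and turns the pose as measured when the row begins, along the tool's axes as they then stand; what a row does not reach is not made up. A row lasts 1/10 s, in which the tool goes at most 50 mm and 8.59 degrees, less where a joint would pass 70% of its speed; a pose out of reach is approached as far as the arm can. A call is refused whole if a number of a shift passes 50 or a number of a turn 8.59, either way. A call with a gripper value outside its range is refused whole. The fingers move at their own pace and stop on an object; FORCE is the grip in N (left out, the last holds). Time passes only in rows, so rows that do not move let the fingers close. It gives the time, the measured TCP pose, the force and the opening at its end, in the units of the state.
- r.state(): the state, without advancing time (a new reading comes with each control period).
- r.capture(name): name is "scene" or "top"; returns a dict with "color" (384x512x3 uint8, blue, green, red), "fovy" (degrees; the focal length in pixels is half the picture's height over the tangent of half this angle, whatever the lens; pixels are square), "cx", "cy" (the principal point, pixels), "position" and "orientation" of the camera in the world. Camera axes: x right, y up, looking along -z (the intrinsics and any distortion apply to the point x, -y, -z); pixel columns grow to the right and rows downward; lengths in m; the calibration is good to about 2 mm. A picture is of the moment at which its call begins. There is no depth.
- r.job_done(): hands the job in, once; it reports no verdict.
Trained networks look in the newest picture that a camera, given by its name, has taken for a name from the list of things; names that differ only in an ending like _2 or _b are one class to them, and where a whole thing is asked for, a point or a joint stands for the part that bears it (a point fixed in the world has none). Each returns a list of dicts, best first, with "p" (0 to 1); they miss things now and then, are a little off and sometimes report something else, mostly with a low value. They report only what shows in the picture. A call takes as long as a camera call. They do not tell look-alikes from the thing itself.
- r.boxes_of(camera, name): "xy" ([column, row] as shares, 0 to 1, of the picture: columns of its width, rows of its height, amid what is visible of it).
- r.outline_of(camera, name): "mask" (384x512 bool, what is visible of it) and "xy" ([column, row] as shares, 0 to 1, of the picture: columns of its width, rows of its height, amid what is visible of it).
- r.pinpoint(camera, name): "xy" ([column, row] as shares, 0 to 1, of the picture: columns of its width, rows of its height: a listed point, or the origin of a listed thing).
The state is a dict: "time_s": time; "joints": joint angles; "qvel": joint speeds; "effort": joint torques, N m; "position": TCP position; "orientation": TCP orientation; "ft_force": force on the tool from outside, world axes, zero at the start; "ft_torque": the same for the moment, N m; "opening": finger opening in m.
Only numpy, scipy, OpenCV 4.12 (cv2) and the standard library are available. Lean on these libraries where they do the work, as an engineer would, in place of code of your own. Each camera call takes 0.05 s, during which the arm holds its last target.

## Working session

There is one attempt and no reset: what is moved stays moved. The work goes in short steps, Python scripts to look and compute and a shell command to move; the robot and the scene stay as the last step left them, time stands still between calls to the robot, and variables do not carry over. Pictures are saved under pics/ and viewed, and the job is handed in when it is done.

```bash
ls; mkdir -p pics; python3 - <<'E'
from rig import r
import cv2
print(r.state())
for n in ("scene","top"):
    c=r.capture(n); cv2.imwrite(f"pics/{n}0.png",c["color"]); print({k:v for k,v in c.items() if k!="color"})
    for o in ("red_door","blue_door","bare_panel","cabinet","pintles"):
        for f in ("pinpoint","boxes_of"):
            try: print(n,o,f,[(round(d["p"],2),round(d["xy"][0]*512,1),round(d["xy"][1]*384,1)) for d in getattr(r,f)(n,o)])
            except Exception as e: print(n,o,f,e)
E
```

```text
pics
{'time_s': 0.0, 'joints': array([-1.37041968e+00,  3.13450740e-01,  1.49841216e+00,  4.53455101e-06,
        1.33100361e+00, -2.23385503e-01]), 'qvel': array([ 1.75690348e-03,  5.38190985e-05, -1.06948887e-03,  7.59953742e-04,
       -2.85177825e-04,  1.17373391e-03]), 'effort': array([ 2.07042132e-05, -4.02216303e+01, -2.52269214e+01,  6.94289524e-02,
        3.53213784e-02, -1.06717132e-04]), 'position': array([ 0.21584023, -0.47840415,  0.30217002]), 'orientation': array([-6.36858861e-04,  9.77636972e-01,  2.10298707e-01,  9.52922602e-06]), 'ft_force': array([0.57585059, 0.50244095, 0.50292404]), 'ft_torque': array([ 0.01643832, -0.03524637,  0.00199635]), 'opening': 0.08792282195327895}
{'fovy': 46.214910248604916, 'cx': 245.9551614042521, 'cy': 195.58458568197497, 'position': array([ 0.81682498, -0.10035426,  1.18339747]), 'orientation': array([0.77656545, 0.11923648, 0.09379396, 0.61149935])}
scene red_door pinpoint [(0.72, 342.8, 104.6), (0.69, 291.5, 182.5)]
scene red_door boxes_of [(0.63, 316.7, 90.7), (0.57, 325.8, 155.9)]
scene blue_door pinpoint [(0.95, 319.5, 247.7)
[... 320 characters left out ...]
s boxes_of [(0.73, 119.3, 221.6)]
{'fovy': 42.99879609728448, 'cx': 255.9702657673474, 'cy': 194.71421178596773, 'position': array([ 0.29057593, -0.02097443,  1.39543562]), 'orientation': array([ 0.70780174,  0.04747402, -0.03992198, -0.70368256])}
top red_door pinpoint [(0.68, 211.7, 193.1)]
top red_door boxes_of [(0.97, 159.7, 266.9), (0.7, 173.9, 195.3)]
top blue_door pinpoint [(0.75, 200.8, 134.2)]
top blue_door boxes_of [(0.8, 166.0, 128.6)]
top bare_panel pinpoint [(0.83, 206.6, 164.0)]
top bare_panel boxes_of [(0.68, 166.4, 162.4)]
top cabinet pinpoint []
top cabinet boxes_of [(0.68, 377.8, 178.5)]
top pintles pinpoint [(0.77, 330.0, 151.9)]
top pintles boxes_of [(0.59, 372.1, 175.7)]
```

View pics/scene0.png

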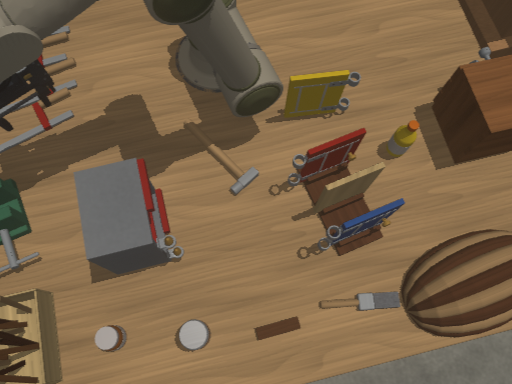

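View pics/top0.png

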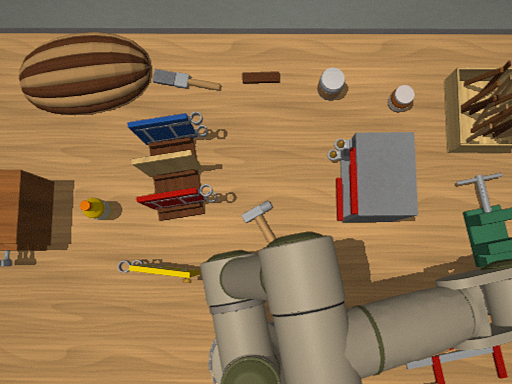

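Scene camera: the red door is at about (330,155), the blue door at (365,225), the plywood panel at (350,188) and the yellow look-alike at (318,92). The cabinet is at (125,215), with its pins near (170,245). I'll crop these for precise points.

```bash
cat > h.py <<'E'
import numpy as np
from scipy.spatial.transform import Rotation as R
def cam(c):
    q=np.asarray(c["orientation"]); M=R.from_quat(q[[1,2,3,0]]).as_matrix()
    f=192/np.tan(np.radians(c["fovy"])/2)
    return M,np.asarray(c["position"]),f,c["cx"],c["cy"]
def proj(c,P):
    M,p,f,cx,cy=cam(c); v=(np.atleast_2d(P)-p)@M
    return np.c_[cx+f*v[:,0]/-v[:,2], cy+f*-v[:,1]/-v[:,2]]
def ray_z(c,uv,z):
    M,p,f,cx,cy=cam(c); uv=np.atleast_2d(uv)
    d=np.c_[(uv[:,0]-cx)/f,-(uv[:,1]-cy)/f,-np.ones(len(uv))]@M.T
    return p+d*((z-p[2])/d[:,2])[:,None]
def T(x,y,z,yaw,P):
    c,s=np.cos(yaw),np.sin(yaw); P=np.atleast_2d(P)
    return np.c_[x+c*P[:,0]-s*P[:,1],y+s*P[:,0]+c*P[:,1],z+P[:,2]]
def crop(img,x0,y0,w,h,k):
    import cv2
    return cv2.resize(img[y0:y0+h,x0:x0+w],None,fx=k,fy=k,interpolation=cv2.INTER_CUBIC)
E
python3 - <<'E'
import cv2
from h import *
s=cv2.imread("pics/scene0.png");t=cv2.imread("pics/top0.png")
cv2.imwrite("pics/s_red.png",crop(s,260,115,130,100,6))
cv2.imwrite("pics/t_red.png",crop(t,125,170,115,60,6))
cv2.imwrite("pics/s_cab.png",crop(s,70,150,120,100+25,6)[:600*2,:])
cv2.imwrite("pics/s_cab.png",cv2.resize(cv2.imread("pics/s_cab.png"),None,fx=.8,fy=.8))
cv2.imwrite("pics/t_cab.png",crop(t,315,120,110,110,5))
E
```

```text
(no output)
```

View pics/s_red.png

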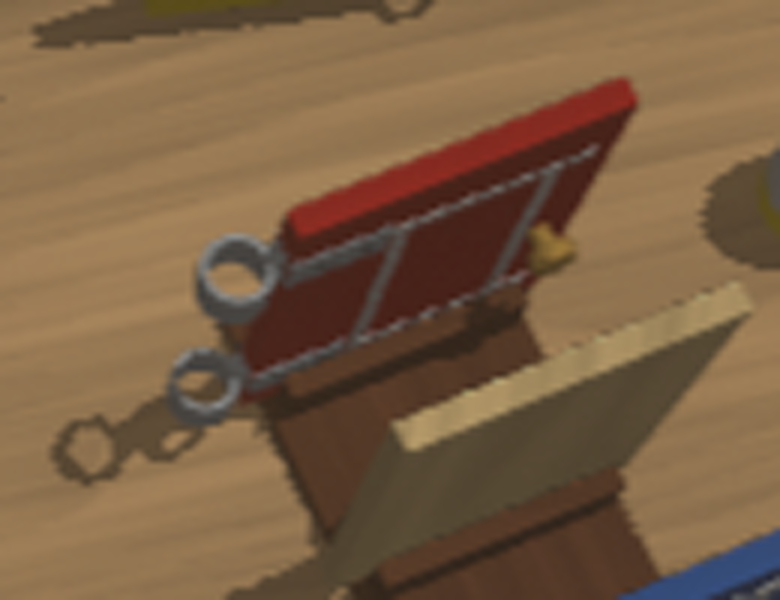

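View pics/t_red.png

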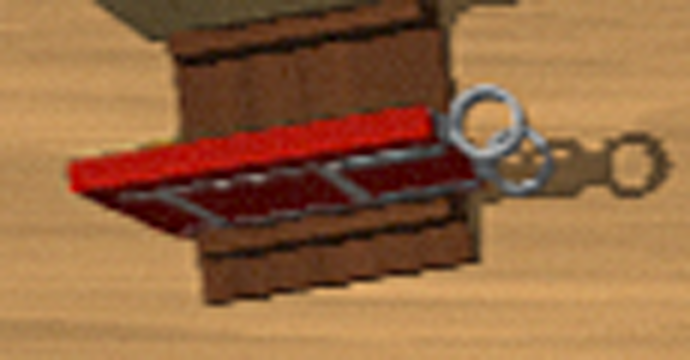

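View pics/s_cab.png

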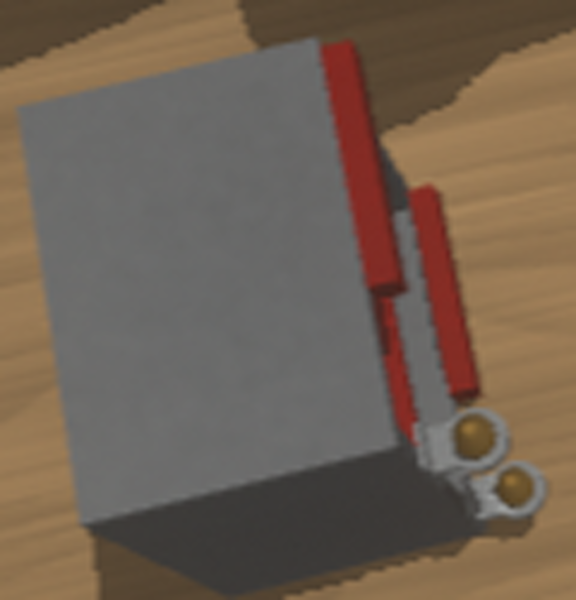

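View pics/t_cab.png

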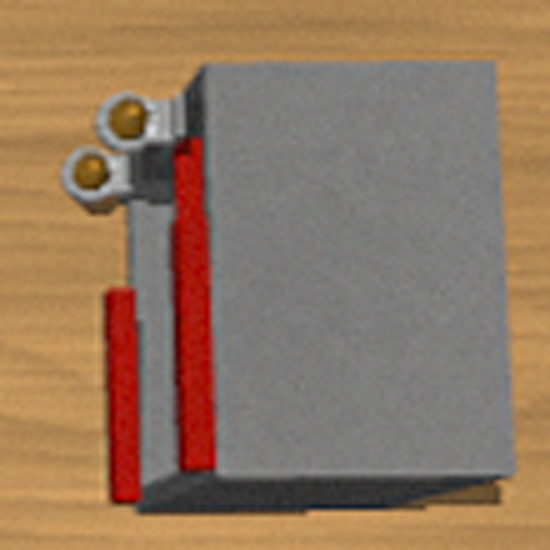

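Both knuckle rings of the red door are clear: upper at about (299.6,160) and lower at (294.5,179) in scene, and (206,190) and (211,197) in top. The pin tips are also clear. Next I fit both poses to these points.

```bash
cat > fit.py <<'E'
from rig import r
from h import *
from scipy.optimize import least_squares
cs={n:r.capture(n) for n in("scene","top")}
def off(a,k,o): return [(u/k+o[0]-.5+.5/k,v/k+o[1]-.5+.5/k) for u,v in a]
def fit(obs,x0,z,free):
    def f(p):
        zz=p[3] if free else z
        return np.concatenate([(proj(cs[n],T(p[0],p[1],zz,p[2],np.array(P)/1000))-np.array(U)).ravel() for n,P,U in obs])
    s=least_squares(f,x0+([z] if free else []),loss="soft_l1")
    return s.x,f(s.x).reshape(-1,2).round(1)
dp=[(0,0,154),(0,0,24),(-7,20,180),(7,20,180),(-7,170,180),(7,170,180)]
so=off([(240,270),(207,383),(290,209),(300,237),(625,78),(635,102)],6,(260,115))
to=off([(486,120),(518,160),(435,138),(428,107),(72,192),(68,160)],6,(125,170))
to2=off([(486,120),(518,160),(428,107),(435,138),(68,160),(72,192)],6,(125,170))
for tt in (to,to2):
  for fr in (0,1): print("red",*fit([("scene",dp,so),("top",dp,tt)],[.3,.2,0.],.032,fr))
# cabinet frame: corners of the roof + pin tips
cp=[(-96,88,74),(-96,88,204)]
print("ray top roof")
sc=off([(v[0]/.8,v[1]/.8) for v in [(515,485),(474,435),(20,108),(318,40),(85,523),(400,447)]],6,(70,150))
tc=off([(91,172),(128,117),(205,63),(495,62),(514,476),(215,474)],5,(315,120))
print("scene roof",ray_z(cs["scene"],sc[2:],.25).round(3)); print("top roof",ray_z(cs["top"],tc[2:],.25).round(3))
for n,o in(("scene",sc),("top",tc)): print(n,"pins low tip,up tip",ray_z(cs[n],o[0],.074).round(4),ray_z(cs[n],o[1],.204).round(4))
E
python3 fit.py
```

```text
red [0.45335505 0.11821716 0.16354265] [[-0.3 -0.4]
 [-0.4 -0.8]
 [-0.9 -0.1]
 [-0.   0.3]
 [ 0.4 -1. ]
 [ 1.4 -0. ]
 [ 0.2 -0.1]
 [ 0.2 -0.4]
 [-0.1 -0.4]
 [ 0.3 -0.8]
 [-0.2  0.2]
 [-0.2 -0.1]]
red [0.45292164 0.11896982 0.16290094 0.02830681] [[-0.3 -0.1]
 [-0.3 -0.6]
 [-0.9  0.3]
 [ 0.   0.7]
 [ 0.2 -0.5]
 [ 1.3  0.5]
 [ 0.1  0.3]
 [ 0.  -0.1]
 [-0.2 -0.1]
 [ 0.2 -0.5]
 [-0.1  0.5]
 [-0.2  0.2]]
red [0.45381504 0.11824361 0.16475038] [[-0.3 -0.3]
 [-0.3 -0.7]
 [-0.9  0.1]
 [ 0.1  0.5]
 [ 0.4 -0.9]
 [ 1.5  0.1]
 [ 0.2 -0.2]
 [ 0.2 -0.6]
 [ 1.1  4.6]
 [-0.9 -6.2]
 [ 0.5  5.4]
 [-0.9 -5.5]]
red [0.45291136 0.11930877 0.16972236 0.02725314] [[-0.2  0.1]
 [-0.2 -0.5]
 [-0.8  0.4]
 [ 0.1  0.8]
 [ 0.  -0.7]
 [ 1.1  0.2]
 [ 0.   0.4]
 [-0.  -0.1]
 [ 0.9  5.2]
 [-1.1 -5.5]
 [ 0.6  6.3]
 [-0.8 -4.6]]
ray top roof
scene roof [[ 0.389 -0.389  0.25 ]
 [ 0.388 -0.25   0.25 ]
 [ 0.588 -0.385  0.25 ]
 [ 0.587 -0.246  0.25 ]]
top roof [[ 0.585 -0.247  0.25 ]
 [ 0.586 -0.385  0.25 ]
 [ 0.387 -0.388  0.25 ]
 [ 0.388 -0.248  0.25 ]]
scene pins low tip,up tip [[ 0.5771 -0.2192  0.074 ]] [[ 0.5779 -0.2192  0.204 ]]
top pins low tip,up tip [[ 0.569  -0.2173  0.074 ]] [[ 0.5696 -0.2168  0.204 ]]
```

Red door: origin at (0.4535, 0.118), yaw 0.163, residuals under about 1.5 px. Pin axis: about (0.573, -0.220), matching the cabinet roof (139 x 199 mm measured). I'll turn and raise first, then travel over.

```bash
python3 -m crank '{"jaw":[1,1,1,1,1,1,1,1,1],"travel":[[0,0,-10],[0,0,-10],[0,0,-10],[0,0,-10],[0,0,-10],[0,0,-10],[0,0,-10],[0,0,-10],[0,0,-10]],"turn":[-8.3,-8.3,-8.3,-8.3,-8.3,-8.3,-8.3,-8.3,-8.3]}' 30; cat > where.py <<'E'
from h import *; from rig import r; import sys
s=r.state(); q=s["orientation"]; M=R.from_quat(q[[1,2,3,0]]).as_matrix(); p=s["position"]
print("t",round(s["time_s"],2),"pos",p.round(4),"yang",np.arctan2(M[1,1],M[0,1]).round(4),"tilt",np.arccos(-M[2,2]).round(3),"F",s["ft_force"].round(1),"open",round(s["opening"],4))
if len(sys.argv)>3:
    g=np.array([float(a) for a in sys.argv[1:4]]); print("travel mm",((g-p)@M*1000).round(1))
    if len(sys.argv)>4: print("turn deg",-np.degrees(float(sys.argv[4])-np.arctan2(M[1,1],M[0,1])).round(2))
E
python3 where.py .439 .207 .39 .163
```

```text
time_s: 2.1
position: [0.2158, -0.4782, 0.3948]
orientation: [-0.001, 0.633, 0.774, 0.001]
ft_force: [0.4, 0.2, 0.3]
opening: 0.0883
t 2.1 pos [ 0.2158 -0.4782  0.3948] yang 0.2006 tilt 0.003 F [0.4 0.2 0.3] open 0.0883
travel mm [627.  355.2   6.9]
turn deg 2.15
```

```bash
python3 -m crank '{"jaw":[1,1,1,1,1,1,1,1,1,1,1,1,1,1,1,1],"travel":[[35,21,0],[35,21,0],[35,21,0],[35,21,0],[35,21,0],[35,21,0],[35,21,0],[35,21,0],[35,21,0],[35,21,0],[35,21,0],[35,21,0],[35,21,0],[35,21,0],[35,21,0],[35,21,0]],"turn":[2.1,0,0,0,0,0,0,0,0,0,0,0,0,0,0,0]}'; python3 where.py .439 .207 .39 .163
```

```text
time_s: 3.7
position: [0.4575, 0.1519, 0.3977]
orientation: [0.003, 0.648, 0.762, 0.002]
ft_force: [0.1, -0.8, -0.5]
opening: 0.088
t 3.7 pos [0.4575 0.1519 0.3977] yang 0.1608 tilt 0.007 F [ 0.1 -0.8 -0.5] open 0.088
travel mm [57.4 -9.5  7.5]
turn deg -0.12
```

```bash
python3 -m crank '{"jaw":[1,1,1,1,1],"travel":[[25,-5,10],[25,-4,10],[7,0,10],[0,0,10],[0,0,0]],"turn":[0,0,0,0,0]}'; python3 where.py .439 .207 .237 .163; python3 - <<'E'
from rig import r; import cv2
from h import *
for n in("scene","top"): cv2.imwrite(f"pics/{n}1.png",r.capture(n)["color"])
a=crop(cv2.imread("pics/scene1.png"),230,60,200,190,3);cv2.imwrite("pics/s1.png",a)
E
```

```text
time_s: 4.2
position: [0.44, 0.212, 0.3547]
orientation: [0.003, 0.646, 0.763, 0.001]
ft_force: [0.2, -0.3, 0.6]
opening: 0.0879
t 4.2 pos [0.44   0.212  0.3547] yang 0.1665 tilt 0.006 F [ 0.2 -0.3  0.6] open 0.0879
travel mm [ -4.5  -2.4 117.7]
turn deg 0.2
```

View pics/s1.png

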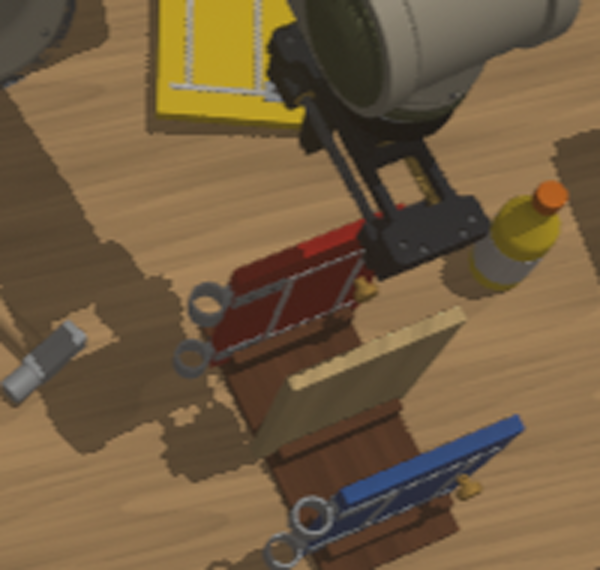

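The gripper is above the red door, with its leaf lying between the open fingers, and the neighbouring leaves are clear. Next: descend.

```bash
python3 -m crank '{"jaw":[1,1,1,1,1,1],"travel":[[-4,-2,20],[0,0,20],[0,0,20],[0,0,20],[0,0,20],[0,0,15]],"turn":[0,0,0,0,0,0]}'; python3 where.py .439 .207 .237 .163
```

```text
time_s: 4.9
position: [0.4445, 0.2023, 0.243]
orientation: [0.008, 0.649, 0.76, 0.007]
ft_force: [0.0, 1.0, -0.5]
opening: 0.0879
t 4.9 pos [0.4445 0.2023 0.243 ] yang 0.1575 tilt 0.021 F [ 0.   1.  -0.5] open 0.0879
travel mm [ 5.5 -4.8  5.9]
turn deg -0.32
```

```bash
python3 -m crank '{"jaw":[1,1],"travel":[[5,-5,6],[0,0,0]],"turn":[0,0]}'; python3 where.py .439 .207 .237 .163
```

```text
time_s: 5.1
position: [0.4389, 0.2053, 0.2362]
orientation: [0.007, 0.65, 0.76, 0.006]
ft_force: [0.4, 0.6, 0.1]
opening: 0.0884
t 5.1 pos [0.4389 0.2053 0.2362] yang 0.1549 tilt 0.019 F [0.4 0.6 0.1] open 0.0884
travel mm [ 1.6  0.4 -0.8]
turn deg -0.46
```

```bash
python3 -m crank '{"jaw":[0,0,0,0,0,0,0,0],"travel":[[0,0,0],[0,0,0],[0,0,0],[0,0,0],[0,0,0],[0,0,0],[0,0,0],[0,0,0]],"turn":[0,0,0,0,0,0,0,0]}' 40; python3 where.py .439 .207 .237 .163
```

```text
time_s: 5.9
position: [0.4401, 0.2052, 0.2395]
orientation: [0.009, 0.65, 0.76, 0.009]
ft_force: [-0.1, -0.1, -0.5]
opening: 0.0262
t 5.9 pos [0.4401 0.2052 0.2395] yang 0.1546 tilt 0.025 F [-0.1 -0.1 -0.5] open 0.0262
travel mm [ 2.  -0.9  2.5]
turn deg -0.48
```

```bash
python3 -m crank '{"jaw":[0,0,0],"travel":[[0,0,1],[0,0,0],[0,0,0]],"turn":[0,0,0]}' 40; python3 where.py .439 .207 .237 .163
```

```text
time_s: 6.2
position: [0.4395, 0.2051, 0.2383]
orientation: [0.008, 0.65, 0.76, 0.008]
ft_force: [-1.7, -0.7, 3.8]
opening: 0.0134
t 6.2 pos [0.4395 0.2051 0.2383] yang 0.1549 tilt 0.023 F [-1.7 -0.7  3.8] open 0.0134
travel mm [ 1.9 -0.3  1.3]
turn deg -0.46
```

Gripped at 13.4 mm (the leaf is 14 mm thick). Now lift about 80 mm.

```bash
python3 -m crank '{"jaw":[0,0,0,0,0,0,0,0],"travel":[[0,0,-6],[0,0,-10],[0,0,-14],[0,0,-14],[0,0,-14],[0,0,-14],[0,0,-10],[0,0,0]],"turn":[0,0,0,0,0,0,0,0]}'; python3 where.py .439 .207 .315 .163;  python3 - <<'E'
from rig import r; import cv2
from h import *
for n in("scene","top"): cv2.imwrite(f"pics/{n}2.png",r.capture(n)["color"])
a=crop(cv2.imread("pics/scene2.png"),230,60,200,190,3);b=crop(cv2.imread("pics/top2.png"),110,100,150,130,4);cv2.imwrite("pics/s2.png",a);cv2.imwrite("pics/t2.png",b)
E
```

```text
time_s: 7.0
position: [0.4374, 0.205, 0.3259]
orientation: [0.008, 0.65, 0.759, 0.008]
ft_force: [-0.3, 0.1, -3.3]
opening: 0.0137
t 7.0 pos [0.4374 0.205  0.3259] yang 0.1545 tilt 0.023 F [-0.3  0.1 -3.3] open 0.0137
travel mm [ 1.7  1.6 10.9]
turn deg -0.49
```

View pics/s2.png

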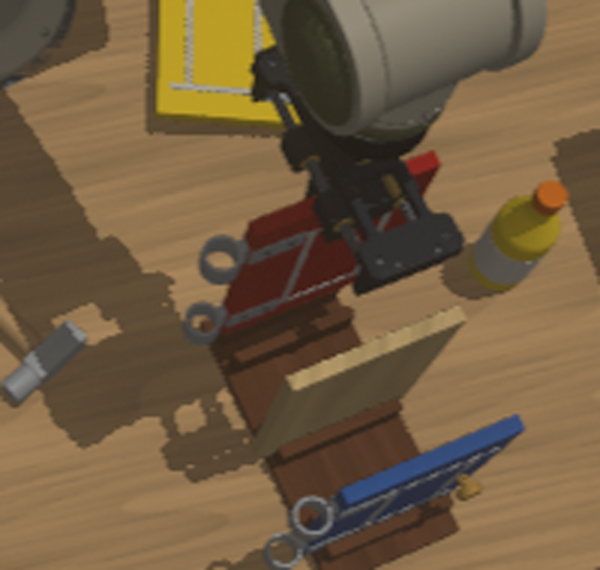

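View pics/t2.png

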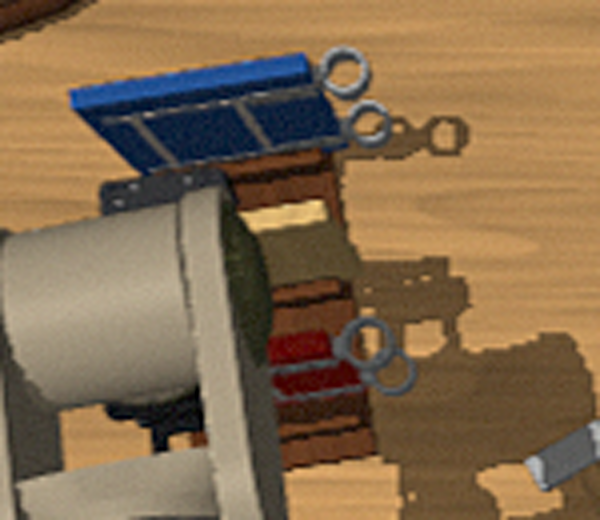

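The door came out cleanly and is upright; the panel and blue door are unmoved. Next I pull it along its own plane toward -y, clear of the other leaves.

```bash
python3 -m crank '{"jaw":[0,0,0,0,0,0,0,0],"travel":[[-15,0,1],[-30,0,1],[-35,0,1],[-35,0,1],[-35,0,1],[-35,0,1],[-20,0,0],[0,0,0]],"turn":[0,0,0,0,0,0,0,0]}'; python3 where.py .573 -.04 .32 0
```

```text
time_s: 7.9
position: [0.4681, -0.0048, 0.3118]
orientation: [0.003, 0.65, 0.76, 0.004]
ft_force: [0.2, -0.3, -3.5]
opening: 0.0138
t 7.9 pos [ 0.4681 -0.0048  0.3118] yang 0.1568 tilt 0.01 F [ 0.2 -0.3 -3.5] open 0.0138
travel mm [-51.2  98.2  -7.2]
turn deg 8.98
```

```bash
python3 -m crank '{"jaw":[0,0,0,0,0,0,0],"travel":[[-5,12,-3],[-6,18,-3],[-6,20,-3],[-6,20,-3],[-5,18,-3],[0,10,0],[0,0,0]],"turn":[1.8,1.8,1.8,1.8,1.8,0,0]}'; python3 where.py .573 -.04 .32 0;  python3 - <<'E'
from rig import r; import cv2
from h import *
for n in("scene","top"): cv2.imwrite(f"pics/{n}3.png",r.capture(n)["color"])
a=crop(cv2.imread("pics/scene3.png"),60,120,260,190,3);b=crop(cv2.imread("pics/top3.png"),200,90,200,140,4);cv2.imwrite("pics/s3.png",a);cv2.imwrite("pics/t3.png",b)
E
```

```text
time_s: 8.6
position: [0.5703, -0.0217, 0.3224]
orientation: [-0.002, 0.709, 0.705, 0.002]
ft_force: [-0.2, 0.7, -3.9]
opening: 0.0136
t 8.6 pos [ 0.5703 -0.0217  0.3224] yang -0.0058 tilt 0.006 F [-0.2  0.7 -3.9] open 0.0136
travel mm [-18.3   2.8   2.3]
turn deg -0.33
```

View pics/s3.png

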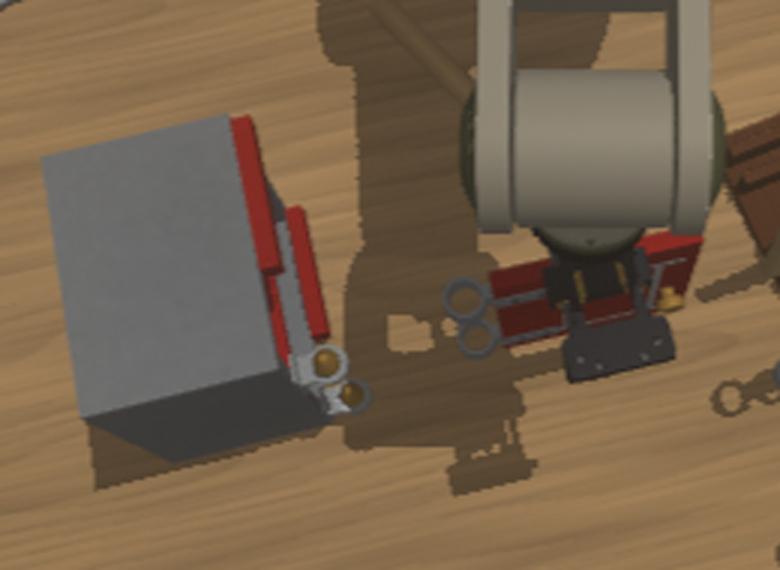

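View pics/t3.png

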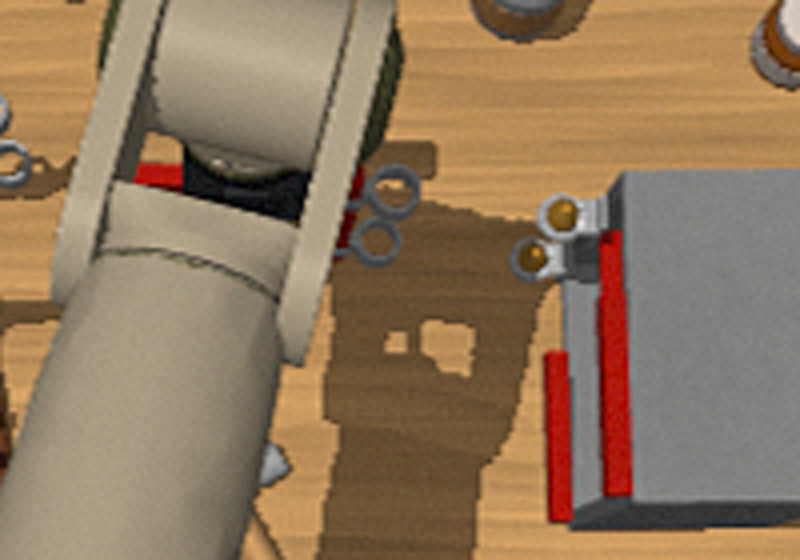

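```bash
cat > tri.py <<'E'
from rig import r
from h import *
cs={n:r.capture(n) for n in("scene","top")}
def tri(a,ka,oa,b,kb,ob):
    A=np.zeros((3,3));B=np.zeros(3);D=[]
    for n,u,k,o in(("scene",a,ka,oa),("top",b,kb,ob)):
        uv=np.array(u)/k+np.array(o)-.5+.5/k
        q0=ray_z(cs[n],uv,0.)[0];q1=ray_z(cs[n],uv,.3)[0];d=(q1-q0)/np.linalg.norm(q1-q0)
        P=np.eye(3)-np.outer(d,d);A+=P;B+=P@q0;D.append((q0,P))
    X=np.linalg.solve(A,B);return X.round(4),[round(1000*np.linalg.norm(P@(X-q)),1) for q,P in D]
if __name__=="__main__":
    S=(3,(60,120));Tt=(4,(200,90))
    for n,a,b in(("knU",(465,299),(391,192)),("knL",(478,338),(376,242)),("pinU",(326,362),(562,214)),("pinL",(352,394),(533,259))):
        print(n,*tri(a,*S,b,*Tt))
E
python3 tri.py; python3 where.py .573 -.132 .32 0
```

```text
knU [ 0.5697 -0.1076  0.2569] [np.float64(1.3), np.float64(1.3)]
knL [ 0.5683 -0.1065  0.1248] [np.float64(0.4), np.float64(0.4)]
pinU [ 0.5737 -0.2206  0.185 ] [np.float64(0.9), np.float64(0.9)]
pinL [ 0.573  -0.2214  0.05  ] [np.float64(0.3), np.float64(0.3)]
t 8.8 pos [ 0.5693 -0.022   0.3234] yang -0.006 tilt 0.005 F [ 0.1 -0.2 -3.5] open 0.0137
travel mm [-110.     4.4    2.8]
turn deg -0.34
```

The triangulated knuckle axis is (0.569, -0.107) and upright, and the pins are at (0.573, -0.221). So I need 114 mm along -y and 4 mm along +x. Origin height is about 0.115, or 65 mm above the foot, which is inside the entry window.

```bash
python3 -m crank '{"jaw":[0,0,0,0,0,0,0,0],"travel":[[-12,1,0],[-18,1,0],[-18,1,0],[-18,1,0],[-18,0,0],[-15,0,0],[-8,0,0],[0,0,0]],"turn":[0,0,0,0,0,0,0,0]}'; python3 where.py .5735 -.136 .32 0;
```

```text
time_s: 9.6
position: [0.5702, -0.1368, 0.324]
orientation: [-0.001, 0.709, 0.705, 0.002]
ft_force: [0.3, -0.4, -3.7]
opening: 0.0138
t 9.6 pos [ 0.5702 -0.1368  0.324 ] yang -0.0062 tilt 0.004 F [ 0.3 -0.4 -3.7] open 0.0138
travel mm [0.8 3.3 4. ]
turn deg -0.36
```

```bash
python3 -m crank '{"jaw":[0,0],"travel":[[1,3,8],[0,0,8]],"turn":[0,0]}'; python3 where.py .5735 -.136 .32 0;  python3 - <<'E'
from rig import r; import cv2
from h import *
for n in("scene","top"): cv2.imwrite(f"pics/{n}4.png",r.capture(n)["color"])
a=crop(cv2.imread("pics/scene4.png"),130,190,100,80,7);b=crop(cv2.imread("pics/top4.png"),280,110,100,80,7);cv2.imwrite("pics/s4.png",a);cv2.imwrite("pics/t4.png",b)
E
```

```text
time_s: 9.8
position: [0.5735, -0.1351, 0.308]
orientation: [-0.0, 0.709, 0.705, 0.002]
ft_force: [0.3, -0.6, -3.6]
opening: 0.0137
t 9.8 pos [ 0.5735 -0.1351  0.308 ] yang -0.0059 tilt 0.005 F [ 0.3 -0.6 -3.6] open 0.0137
travel mm [ -0.8   0.  -12. ]
turn deg -0.34
```

View pics/s4.png

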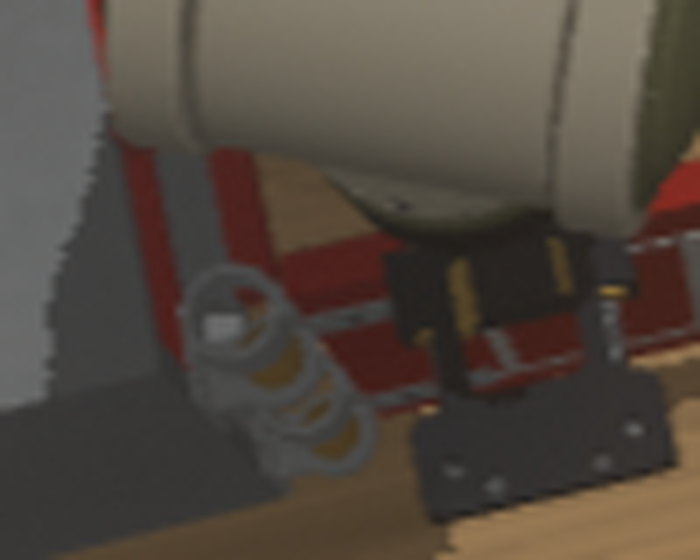

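View pics/t4.png

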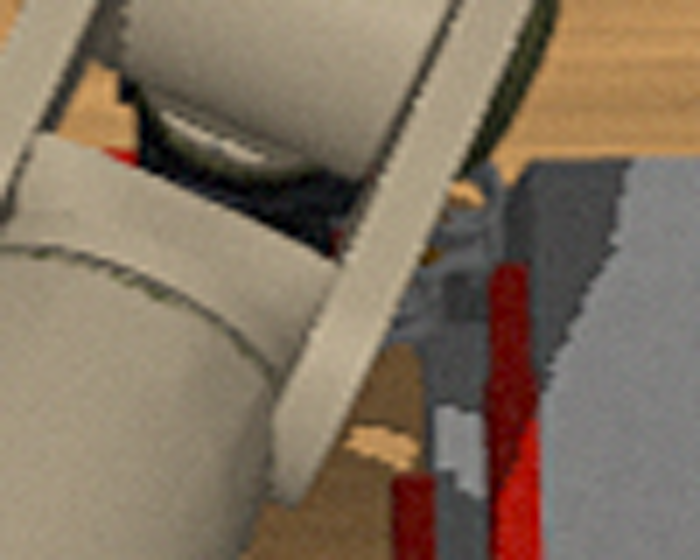

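In scene the two knuckles line up with the two pins. I'll check the ring positions numerically before lowering.

```bash
python3 - <<'E'
from h import *; from tri import cs
P=np.array([[.5733,-.221,.1017+.154],[.5733,-.221,.1017+.024],[.5733,-.221,.204],[.5733,-.221,.074]])
print((proj(cs["scene"],P)-[130,190]+.43)*7)
print((proj(cs["top"],P)-[280,110]+.43)*7)
E
```

```text
[[234.45716818 305.95145932]
 [301.55664647 390.02137396]
 [263.14176767 341.89081223]
 [324.11471595 418.2847081 ]]
[[461.07140393 188.7266464 ]
 [402.10626943 271.71308751]
 [436.12174602 223.84033408]
 [381.80234023 300.28846241]]
```

The predicted upper rim (234,306) matches the observed ring in the crop, so I start lowering.

```bash
python3 -m crank '{"jaw":[0,0,0,0,0,0],"travel":[[0,0,6],[0,0,6],[0,0,6],[0,0,6],[0,0,6],[0,0,4]],"turn":[0,0,0,0,0,0]}'; python3 where.py .5735 -.136 .256 0
```

```text
time_s: 10.6
position: [0.5736, -0.1346, 0.2722]
orientation: [0.0, 0.709, 0.705, 0.003]
ft_force: [-0.8, 0.5, -4.0]
opening: 0.0138
t 10.6 pos [ 0.5736 -0.1346  0.2722] yang -0.005 tilt 0.005 F [-0.8  0.5 -4. ] open 0.0138
travel mm [-1.5 -0.2 16.2]
turn deg -0.29
```

```bash
python3 -m crank '{"jaw":[0,0,0],"travel":[[-1,0,4],[0,0,4],[0,0,3]],"turn":[0,0,0]}'; python3 where.py .5735 -.136 .256 0
```

```text
time_s: 10.9
position: [0.5736, -0.1357, 0.26]
orientation: [0.0, 0.709, 0.705, 0.002]
ft_force: [0.1, -0.4, -3.5]
opening: 0.0137
t 10.9 pos [ 0.5736 -0.1357  0.26  ] yang -0.0051 tilt 0.005 F [ 0.1 -0.4 -3.5] open 0.0137
travel mm [-0.3 -0.1  4. ]
turn deg -0.29
```

```bash
python3 -m crank '{"jaw":[0,0,0],"travel":[[0,0,2],[0,0,2],[0,0,1]],"turn":[0,0,0]}'; python3 where.py .5735 -.136 .256 0
```

```text
time_s: 11.2
position: [0.574, -0.1354, 0.2562]
orientation: [0.001, 0.709, 0.705, 0.003]
ft_force: [-1.8, 3.2, 6.2]
opening: 0.0138
t 11.2 pos [ 0.574  -0.1354  0.2562] yang -0.0051 tilt 0.007 F [-1.8  3.2  6.2] open 0.0138
travel mm [-0.6 -0.5  0.2]
turn deg -0.29
```

Contact at exactly the predicted height, with the vertical force going from -3.5 to +6.2 N. I'll look again before letting go.

```bash
python3 -m crank '{"jaw":[0,0],"travel":[[0,0,1],[0,0,0]],"turn":[0,0]}'; python3 where.py;  python3 - <<'E'
from rig import r; import cv2
from h import *
c=r.capture("scene");cv2.imwrite("pics/s5.png",crop(c["color"],130,190,100,80,7))
P=np.array([[.5733,-.221,.05+.154],[.5733,-.221,.05+.024]])
print((proj(c,P)-[130,190]+.43)*7)
E
```

```text
time_s: 11.4
position: [0.574, -0.1353, 0.2563]
orientation: [0.002, 0.709, 0.705, 0.003]
ft_force: [-1.2, 0.7, -1.9]
opening: 0.0136
t 11.4 pos [ 0.574  -0.1353  0.2563] yang -0.0051 tilt 0.007 F [-1.2  0.7 -1.9] open 0.0136
[[263.14176767 341.89081223]
 [324.11471595 418.2847081 ]]
```

View pics/s5.png

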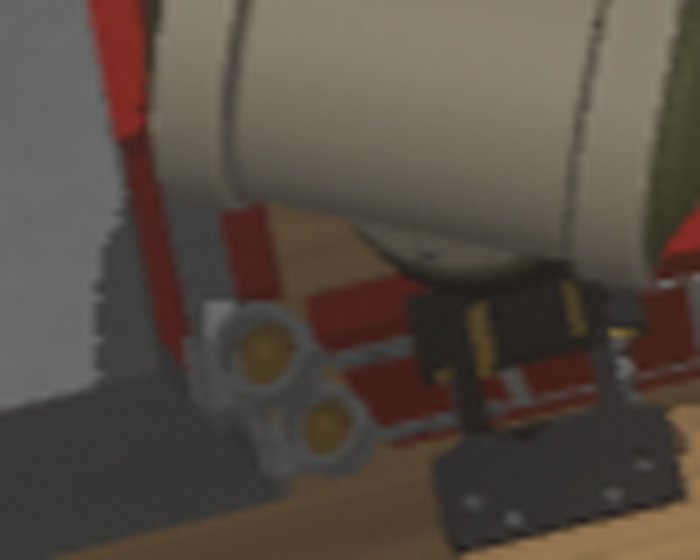

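Both brass tips show inside the knuckle rings at (268,350) and (328,425). A small extra push will confirm it is seated.

```bash
python3 -m crank '{"jaw":[0,0],"travel":[[0,0,2],[0,0,2]],"turn":[0,0]}'; python3 where.py
```

```text
time_s: 11.65
position: [0.575, -0.1348, 0.2557]
orientation: [0.004, 0.709, 0.705, 0.005]
ft_force: [-4.4, 5.7, 13.8]
opening: 0.014
t 11.65 pos [ 0.575  -0.1348  0.2557] yang -0.0051 tilt 0.013 F [-4.4  5.7 13.8] open 0.014
```

Seated: 13.8 N of reaction with under 1 mm of motion. Now I open slowly.

```bash
python3 -m crank '{"jaw":[0.25,0.3,0.35,0.4,0.5,0.6,0.8,1,1,1,1,1],"travel":[[0,0,0],[0,0,0],[0,0,0],[0,0,0],[0,0,0],[0,0,0],[0,0,0],[0,0,0],[0,0,0],[0,0,0],[0,0,0],[0,0,0]],"turn":[0,0,0,0,0,0,0,0,0,0,0,0]}'; python3 where.py
```

```text
time_s: 12.85
position: [0.5754, -0.1353, 0.2553]
orientation: [0.005, 0.709, 0.705, 0.005]
ft_force: [-0.3, -0.1, -0.1]
opening: 0.0882
t 12.85 pos [ 0.5754 -0.1353  0.2553] yang -0.0051 tilt 0.014 F [-0.3 -0.1 -0.1] open 0.0882
```

```bash
python3 -m crank '{"jaw":[1,1,1,1,1,1,1,1,1,1,1,1,1,1],"travel":[[0,0,-8],[0,0,-15],[0,0,-20],[0,0,-20],[0,0,-20],[0,0,-20],[0,0,-20],[0,0,-20],[10,-25,0],[10,-30,0],[10,-30,0],[10,-30,0],[10,-30,0],[0,0,0]],"turn":[0,0,0,0,0,0,0,0,0,0,0,0,0,0]}'; python3 where.py;  python3 - <<'E'
from rig import r; import cv2
from h import *
c=r.capture("scene");cv2.imwrite("pics/s6.png",crop(c["color"],60,90,360,180,2));
d=r.capture("top");cv2.imwrite("pics/t6.png",crop(d["color"],110,90,330,150,2))
P=np.array([[.5733,-.221,.204],[.5733,-.221,.074]])
print((proj(c,P)-[60,90])*2,(proj(d,P)-[110,90])*2)
for n,o in(("scene","red_door"),("scene","pintles"),("scene","blue_door"),("scene","bare_panel"),("top","red_door"),("top","blue_door"),("top","bare_panel")):
    print(n,o,[(round(e["p"],2),round(e["xy"][0]*512,1),round(e["xy"][1]*384,1)) for e in r.pinpoint(n,o)])
E
```

```text
time_s: 14.25
position: [0.4223, -0.0824, 0.4093]
orientation: [0.009, 0.709, 0.705, 0.007]
ft_force: [0.4, -0.0, 0.2]
opening: 0.0883
t 14.25 pos [ 0.4223 -0.0824  0.4093] yang -0.005 tilt 0.022 F [ 0.4 -0.   0.2] open 0.0883
[[214.32336219 296.82308921]
 [231.74420456 318.6499166 ]] [[463.74621315 103.09438116]
 [448.22638292 124.93670355]]
scene red_door [(0.89, 339.8, 96.1), (0.62, 176.4, 250.5)]
scene pintles [(0.85, 175.8, 252.9)]
scene blue_door [(0.83, 323.2, 246.2)]
scene bare_panel [(0.78, 308.9, 212.8)]
top red_door [(0.7, 333.9, 151.9), (0.68, 139.0, 276.6)]
top blue_door [(0.58, 202.1, 133.8)]
top bare_panel [(0.58, 204.4, 161.8)]
```

View pics/s6.png

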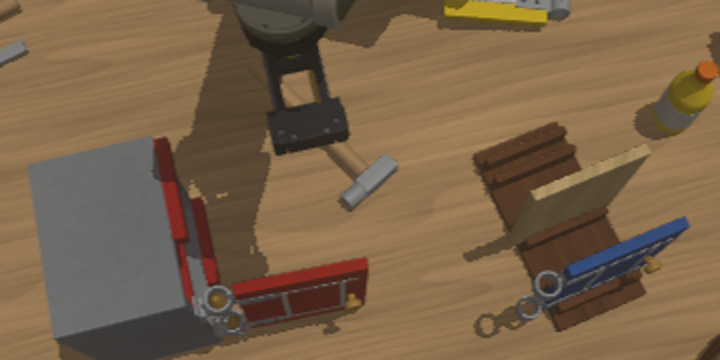

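View pics/t6.png

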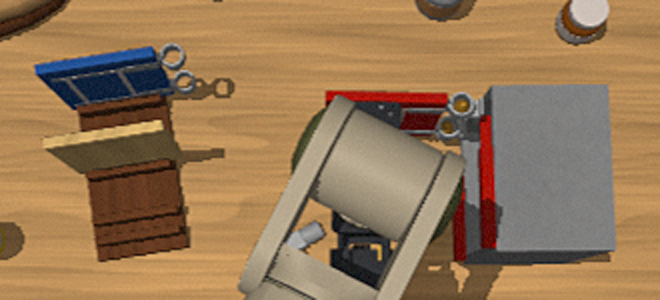

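The red door hangs straight out, with both pins inside its knuckles at (218,298) and (232,321) in the scene crop. The panel and blue door are as they were. I'll check it is at rest, then hand in.

```bash
python3 -m crank '{"jaw":[1,1,1,1,1],"travel":[[0,0,0],[0,0,0],[0,0,0],[0,0,0],[0,0,0]],"turn":[0,0,0,0,0]}'; python3 - <<'E'
from rig import r; import cv2
from h import *
n=crop(r.capture("scene")["color"],60,90,360,180,2); a=cv2.imread("pics/s6.png")
d=cv2.absdiff(a,n)[240:345,200:390]; print(d.mean(),d.max(), r.state()["ft_force"].round(1))
print(r.job_done())
E
```

```text
time_s: 15.2
position: [0.4255, -0.084, 0.4073]
orientation: [0.007, 0.709, 0.705, 0.006]
ft_force: [-0.6, 0.3, -0.6]
opening: 0.0875
0.6800835421888054 57 [-0.5  0.2 -0.2]
the job is handed in; nothing more can be done
None
```

The red door is hanging on the cabinet's two hinge pins, standing straight out from the front, and the job was handed in at about 15 s of the 42 s allowed. I pinched it across the top edge, lifted it about 88 mm and drew it out of the rack clear of the other leaves. Then I brought it in from the front and lowered it while still holding it.

**Seating:** contact came at the height I had predicted for fully down. An extra push met 13.8 N with under 1 mm of movement, and only then did I let go.

**Last checks:**
- **Pins and door:** both pins show inside the knuckles, and the detected door origin and lower pin foot agree within about 2.5 px.
- **At rest:** two pictures half a second apart differ by only 0.7 grey levels on average around the door. A few pixels differ by up to 57, which I put down to edge or shadow noise but did not look into.
- **Other leaves:** the blue door and plywood panel look unmoved. Their detections shifted by up to about 4 px, within the detector's own scatter.
- **Robot:** it is clear of everything, with wrist force near zero.

Two things were slightly off along the way: the first pin readings from the two cameras disagreed by 8 mm in x, and later triangulation resolved that to about 1 mm. The detector's top "red_door" hit in the scene view was the yellow look-alike, which I left alone.

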